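# Shut and lock the sample chest

### The arm

A 7-joint arm with a two-finger parallel gripper is mounted at the origin on a cart in front of the work surface, level with it; the furniture and walls round the work are solid. World frame = base frame: x ahead of the robot, y to its left, z up, the work surface at z = 0. Lengths are in m, angles in rad, forces in N, time in s.
With the tool pointing down it reaches from about 0.425 to 0.875 m from the base axis. Payload 4.7 kg.
Tool frame: the origin (TCP) lies midway between the tips of the shut fingers; the grasp point (between the pads) lies 19 mm behind it; z points along the fingers, y is the line along which they close (so a half turn about z gives the same grasp; the last joint's range is limited). The gripper opens to 87 mm and grips with 3 to 60 N. Pads are 19 mm wide; open, the fingers measure 117 mm over their backs; the gripper's body (75 mm by 190 mm) begins 51 mm behind the grasp point.
Start: joints at [-1.3, 0.321, -0.07, 1.45, 0.023, 1.371, -0.057], TCP at [0.165, 0.629, 0.223] pointing down, gripper open.
Joint ranges: [-2.86, 2.86], [-0.3, 2.09], [-1.38, 1.24], [0.06, 2.45], [-1.56, 4.7], [0.09, 2.05], [-2.69, 2.69]. Speed limits (rad/s): [2.57, 2.57, 3.14, 3.14, 3.14, 3.14, 3.14].

### API

Orientations are given as a rotation vector (axis times angle).
In Python, from bench import ctrl gives the robot as it stands. The module is installed in compiled form; this text tells all that it offers.
- The arm moves only by the shell command python3 -m handwheel 'ROWS' [FORCE]. ROWS is JSON, a list of rows, each a list of 7 numbers: the finger opening in m, from 0 to 0.087, then the shift along the tool's x, y, z in m, then the turn, a rotation vector about the tool's x, y, z in degrees. A call has 1 to 12 rows; each row shifts and turns the commanded pose from where the row before left it, along the tool's axes as they then stand; what a row does not reach is not made up. A row lasts 1/8 s, in which the tool goes at most 62.5 mm and 10.7 degrees, less where a joint would pass 70% of its speed; a pose out of reach is approached as far as the arm can. A call is refused whole if a number of a shift passes 0.0625 or a number of a turn 10.7, either way. A call with a gripper value outside its range is refused whole. The fingers move at their own pace and stop on an object; FORCE is the grip in N (left out, the last holds). Time passes only in rows, so rows that do not move let the fingers close. It gives the time, the measured TCP pose, the force, the opening and the grip force at its end, in the units of the state.
- ctrl.get_state(): the state, without advancing time (a new reading comes with each control period).
- ctrl.get_image(name): name is "scene" or "top" or "wrist"; returns (picture, depth): 480x640x3 uint8, blue, green, red; 480x640 float32, m along the optical axis (not along the pixel's ray), 0 where there is no reading.
- ctrl.camera_info(name): a dict with "intrinsics" (3x3 intrinsics, pixels), "R" (3x3) and "t" (3): a world point X has camera coordinates R X + t. Camera axes: x right, y down, z forward; pixel columns grow to the right and rows downward; lengths in m; the calibration is good to about 2 mm. A picture is of the moment at which its call begins: read the wrist's pose just before it. camera_info takes no time and is no camera call; for the wrist camera it gives the pose at the moment of the call.
- ctrl.close_job(): hands the job in; it is judged then, once.
The state is a dict: "time": time; "joint_positions": joint angles; "qd": joint speeds; "joint_torque": joint torques, N m; "position": TCP position; "tool_rot": TCP orientation; "ft_force": force on the tool from outside, world axes, zero at the start; "torque": the same for the moment, N m; "grip_width": opening from 0.0 (shut) to 1.0 (fully open); "grip_force": force on a finger pad.
Only numpy, scipy, OpenCV 4.12 (cv2) and the standard library are available. Lean on these libraries where they do the work, as an engineer would, in place of code of your own. Each camera call takes 0.05 s, during which the arm holds its last target. There are 200 camera calls.

### The job

The small white sample chest stands with its lid propped open by a locked folding stay on its right-hand side. Press the stay at its knee to break it, lower the lid gently, without slamming, until it is fully shut; then pull the sprung black knob on the sloping front panel outward, turn it clockwise from the raised dot to the raised bar, and let it drop fully home in its detent there, so that the lid is locked; never force it round without pulling it. Leave the timer, the amber bottle and the petri dish where they are.

Things in the scene. Friction and masses are not known exactly. Their poses are not given: they have to be found in the camera images.
- chest: White sample chest, fixed. Origin: on the mat, under the box; x points to its back (away from the robot), y to its left, z up; only place and yaw vary. Hollow box x -30 to 145, y -90 to 90, rim z 88 mm; a well plate lies inside. In front of it a grey panel 116 mm long slopes up to the back, 30 degrees from level; its middle is at (-80, 0, 50) mm.
- lid (a joint): Lid hinge, rad: 0 = open as found (55 degrees = 0.96 rad above level), grows as it closes, 0.96 = fully shut. Friction (0.32 N m) holds the lid at any angle once the stay is broken; some 2 to 5 N pressed down on its front edge then lowers it. While the stay is locked it cannot be lowered.
- lid_hinge (a point): Hinge line of the lid at mid-width, at chest (140, 0, 90) mm; turns with the lid. Its x axis points from the lid's front edge to the hinge, its z axis out of the lid's upper face, y to the chest's left.
- lid_edge (a point): Top of the black thumb rail (100 mm wide, 12 mm deep, 6 mm high) on the lid's front edge, at mid-width. In the lid_hinge frame it is at (-170, 0, 16) mm. The lid is 180 mm wide, 10 mm thick, 176 mm from hinge to front edge. About 242 mm above the mat when open, 106 mm when shut.
- stay_knee (a joint): Knee of the folding stay, rad: 0 = locked over-centre, 0.18 = straight, grows as it folds, 2.5 with the lid shut. Two 67 mm steel arms run at chest y -97 to -106 from a pivot at (0, -100, 70) mm up and back at 48 degrees to the lid. About 4 N on the pad breaks it; past 0.4 it is clearly broken and does not relock by itself.
- knee_pad (a point): Centre of the black round thumb pad at the stay's knee: 20 mm diameter, 24 mm long along the chest's y; at chest (40, -118, 124) mm while locked. Press it 20 to 35 mm back and down, chest direction (0.75, 0, -0.66). The open lid's front corner stands 118 mm above it, close beside (lid's side at y -90): lean the tool's body to the front, about 40 degrees.
- knob (a joint): Knob turn, rad: 0 = unlocked (pointer at the raised dot), grows clockwise seen from in front, 1.309 = locked (pointer at the raised bar); stops 0.03 beyond each. It turns only while pulled out 8 mm or more (a pin leaves a notched ring) and drops in within 0.07 rad of either place. It drives a bolt through the lid's keeper: it can lock only with the lid shut.
- knob_pull (a joint): How far the knob is pulled out along its axis, m: 0 = fully home, 0.013 = the stop. The spring pulls it back with 3.5 N at home to 8 N at the stop.
- knob_grip (a point): Point on the knob's axis, 34 mm above the panel when home, 10 mm below its top. z: outward along the axis (30 degrees from vertical, leaning to the front); x: along the bar grip to the pointer end (37.5 degrees left of up-slope unlocked, right of it locked). Bar 40 long, 16 wide, 34 mm high on a 40 mm round skirt; the notched ring round it, 58 mm across, is 11 mm high.
- timer: Bystander: small white timer, 66x62x18 mm, loose. Origin under its centre.
- amber_bottle: Bystander: amber reagent bottle, 48 mm diameter, 98 mm high, loose. Origin under its centre.
- petri: Bystander: petri dish, 62 mm diameter, 15 mm high, loose. Origin under its centre.

How it is judged:
On the way, in this order (a step that is already met when the one before it is completed fails the run):
1. the stay's knee is pressed out of its lock (folded past 0.4 rad) while the lid is still up (value of joint stay_knee above 0.4 rad and value of joint lid below 0.85 rad), for 0.1 s.
2. the lid is fully shut while the knob is still unlocked (value of joint lid above 0.93 rad and value of joint knob below 0.15 rad), for 0.2 s.
At the end, for the whole second after the job is handed in: The lid is shut (joint lid over 0.93 of 0.96 rad), the stay folded (over 2.0 rad), the knob turned to the raised bar (over 1.2 of 1.309 rad) and dropped home (pulled out less than 2.5 mm) (value of joint lid above 0.93 rad and value of joint knob above 1.2 rad and value of joint knob_pull below 0.0025 m and value of joint stay_knee above 2 rad); the robot touches nothing.
It fails at once if the lid is slammed (closes faster than 2.5 rad/s) (velocity of joint lid above 2.5 rad/s).
It fails at once if the knob is forced round without being pulled out (turned between 0.3 and 1.0 rad while out less than 4 mm) (value of joint knob between 0.3 and 1 rad and value of joint knob_pull below 0.004 m).
It fails at once if the timer is pushed more than 30 mm from where it stood (distance of timer from where it was at the start of the episode above 0.03 m).
It fails at once if the amber bottle is pushed more than 30 mm from where it stood (distance of amber_bottle from where it was at the start of the episode above 0.03 m).
It fails at once if the petri dish is pushed more than 30 mm from where it stood (distance of petri from where it was at the start of the episode above 0.03 m).
It also fails if it takes over 56 s, if anything falls off the work surface, if the arm or the gripper's body presses on something with over 40 N, if the wrist force passes 120 N, or if a joint passes its speed limit or range.

## Working session

There is one attempt and no reset: what is moved stays moved. The work goes in short steps, Python scripts to look and compute and a shell command to move; the robot and the scene stay as the last step left them, time stands still between calls to the robot, and variables do not carry over. Pictures are saved under pics/ and viewed, at most 10 in all, crops included, and the job is handed in when it is done.

```bash
mkdir -p pics; python3 - <<'E'
from bench import ctrl
import cv2,numpy as np
s=ctrl.get_state();print(s)
for n in("scene","top"):
    im,d=ctrl.get_image(n);cv2.imwrite(f"pics/{n}0.png",im);np.savez(f"{n}0.npz",im=im,d=d,**ctrl.camera_info(n))
    c=ctrl.camera_info(n);print(n,c["intrinsics"],-c["R"].T@c["t"],c["R"])
E
```

```text
{'time': 0.0, 'joint_positions': array([-1.29988621,  0.32185482, -0.07007485,  1.45168757,  0.02260467,
        1.37078555, -0.05689916]), 'qd': array([ 3.32094030e-04,  5.33087769e-04,  3.71677840e-04,  7.45428508e-04,
       -6.76100267e-04, -8.30657889e-05, -9.97049104e-04]), 'joint_torque': array([-4.23889978e-04, -4.91279840e+01, -4.04216694e-01, -3.12525129e+01,
       -6.39966619e-02,  4.39159304e-02,  1.91307240e-04]), 'position': array([0.16501227, 0.62812966, 0.22143446]), 'tool_rot': array([-4.02233913e-01, -3.11558932e+00,  3.05199893e-03]), 'ft_force': array([-0.46201659,  0.40200984,  0.00972002]), 'torque': array([ 0.01016575,  0.01558128, -0.03484075]), 'grip_force': 0.0, 'grip_width': 1.0012483957892173}
scene [[596.37995977   0.         322.53098541]
 [  0.         596.37995977 246.71270242]
 [  0.           0.           1.        ]] [ 0.22383902 -0.72619087  1.11682403] [[ 0.90850055 -0.41783701 -0.00624447]
 [-0.31671728 -0.67873445 -0.66257808]
 [ 0.27261131  0.60393028 -0.74896682]]
top [[519.96596422   0.         315.25187848]
 [  0.         519.96596422 240.06034672]
 [  0.           0.           1.        ]] [0.36871545 0.0536467  1.1935817 ] [[ 0.0040164  -0.99971862  0.02337837]
 [-0.98238476 -0.00831237 -0.18668446]
 [ 0.18682626 -0.02221676 -0.98214172]]
```

View pics/scene0.png

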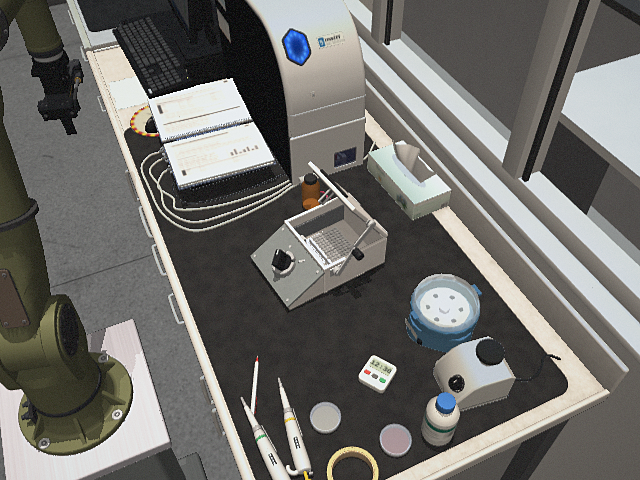

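View pics/top0.png

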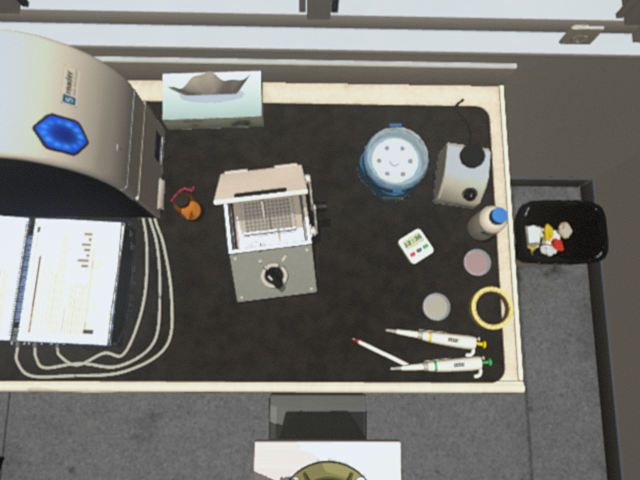

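The scene picture shows the chest with its panel and knob (282,260) and knee pad (357,255). In the top picture the panel corners are about (229,253), (237,301), (316,292) and (315,245), the knob is at (275,277) and the pad at (322,213). Bottle is at (187,207) and the timer at (416,246).

```bash
cat > h.py <<'E'
import numpy as np,cv2
from scipy.spatial.transform import Rotation as R
def load(n):
    z=np.load(n+"0.npz");return {k:z[k] for k in z}
def world(z):
    K=z["intrinsics"];v,u=np.mgrid[:480,:640]
    p=np.stack([(u-K[0,2])/K[0,0],(v-K[1,2])/K[1,1],np.ones(u.shape)],-1)*z["d"][...,None]
    return (p-z["t"])@z["R"]
def px(z,X):
    c=z["R"]@X+z["t"];q=z["intrinsics"]@c;return q[:2]/q[2]
E
python3 - <<'E'
from h import *
for n,poly in(("top",[(234,258),(240,296),(312,288),(311,250)]),("scene",[(262,258),(290,298),(320,270),(290,240)])):
    z=load(n);P=world(z)
    m=np.zeros((480,640),np.uint8);cv2.fillPoly(m,[np.array(poly)],1)
    A=P[(m>0)&(z["d"]>0)]
    for _ in range(15):
        c=A.mean(0) if _==0 else B.mean(0);nn=np.linalg.svd((A if _==0 else B)-c,full_matrices=False)[2][2];nn*=np.sign(nn[2])
        B=A[abs((A-c)@nn)<(0.01 if _<5 else .003)]
    print(n,len(A),len(B),c,nn,"tilt",np.degrees(np.arccos(nn[2])),"yaw",np.degrees(np.arctan2(-nn[1],-nn[0])))
    # panel: grow to all plane points connected
    v=((abs((P-c)@nn)<.004)&(np.linalg.norm(P-c,axis=-1)<.15)&(z["d"]>0)&(P[...,2]>.008)).astype(np.uint8)
    v=cv2.morphologyEx(v,cv2.MORPH_OPEN,np.ones((3,3)))
    k,l,st,ce=cv2.connectedComponentsWithStats(v);i=1+np.argmax(st[1:,4]);Q=P[l==i]
    ex=np.cross([0,0,1],nn);ex/=np.linalg.norm(ex);es=np.cross(nn,ex)
    q=np.c_[(Q-c)@ex,(Q-c)@es].astype(np.float32);r=cv2.minAreaRect(q*1000);ctr=c+ex*r[0][0]/1000+es*r[0][1]/1000
    print(" rect",r,"ctr",ctr)
    # dark knob
    hsv=z["im"].max(-1);m2=cv2.fillPoly(np.zeros((480,640),np.uint8),[np.array(poly)],1)
    D=P[(m2>0)&(hsv<60)&(z["d"]>0)];hh=(D-c)@nn;T=D[hh>.02]
    print(" knob dark",len(D),D.mean(0),"top",len(T),T.mean(0) if len(T) else "", hh.max())
z=load("top");P=world(z)
for n,box in(("top",(305,195,335,230)),("scene",(340,235,375,265))):
    z=load(n);P=world(z);x0,y0,x1,y1=box;S=P[y0:y1,x0:x1];b=z["im"][y0:y1,x0:x1].max(-1)
    m=(b<60)&(S[...,2]>.09)&(S[...,2]<.15);D=S[m];print(n,"pad",len(D),D.mean(0),D.min(0),D.max(0))
E
```

```text
top 2960 2094 [0.51293693 0.11704889 0.05165165] [-0.49714604 -0.06660168  0.86510695] tilt 30.105080582396123 yaw 7.630370847894946
 rect ((-2.39312744140625, -2.7795066833496094), (118.713623046875, 179.94677734375), 89.88936614990234) ctr [0.51023589 0.11910154 0.05025748]
 knob dark 216 [0.50060627 0.11451656 0.07800738] top 144 [0.4948273  0.11577204 0.08505478] 0.04743195590024908
scene 1744 1027 [0.52029974 0.09573247 0.05473745] [-0.49590492 -0.06653067  0.86582445] tilt 30.02301921344058 yaw 7.641182864443144
 rect ((-28.13800811767578, -5.110492706298828), (183.44573974609375, 117.7633285522461), 0.5155066847801208) ctr [0.51217277 0.12303226 0.05218043]
 knob dark 273 [0.49949258 0.11457842 0.0762922 ] top 175 [0.49380076 0.11471635 0.08344945] 0.049027535877743174
top pad 65 [0.64268031 0.01745844 0.13008805] [0.6336517  0.00699811 0.12014197] [0.65362323 0.03041403 0.1352671 ]
scene pad 91 [0.6427048  0.01804688 0.1307902 ] [0.63461777 0.00767918 0.1199129 ] [0.65367688 0.03384054 0.13816125]
```

```bash
cat >> h.py <<'E'
O=np.array([.589,.1297,0]);YAW=np.radians(7.63);RC=R.from_euler('z',YAW).as_matrix()
def W(c): return O+RC@(np.array(c)/1000)
def Wd(d): return RC@np.array(d)
def ori(z,y):   # chest-frame tool z and approx tool y
    z=np.array(z,float);z/=np.linalg.norm(z);y=np.array(y,float);y-=z*(y@z);y/=np.linalg.norm(y)
    return RC@np.c_[np.cross(y,z),y,z]
def lean(deg,y=(0,1,0)):
    a=np.radians(deg);return ori([np.sin(a),0,-np.cos(a)],y)
def rows(p,Rm,p2,R2,n,g):
    from scipy.spatial.transform import Slerp
    S=Slerp([0,1],R.from_matrix([Rm,R2]));out=[]
    for i in range(1,n+1):
        Rt=S(i/n).as_matrix();pt=p+(p2-p)*i/n
        d=np.round(Rm.T@(pt-p-(0) if False else Rm.T@((p+(p2-p)*i/n)-pc)) if False else Rm.T@(pt-(p if i==1 else pc)),4)
        w=np.round(np.degrees(R.from_matrix(Rm.T@Rt).as_rotvec()),2)
        pc=(p if i==1 else pc)+Rm@d;Rm=Rm@R.from_rotvec(np.radians(w)).as_matrix()
        out.append([g,*[float(x) for x in d],*[float(x) for x in w]])
    print(str(out).replace(' ',''));return pc,Rm
E
python3 - <<'E'
import re
t=open('h.py').read()
i=t.index("        d=np.round(");j=t.index("\n",i)
t=t[:i]+"        d=np.round(Rm.T@(pt-pc),3)"+t[j:]
t=t.replace(";out=[]",";out=[];pc=p").replace("pc=(p if i==1 else pc)+Rm@d","pc=pc+Rm@d").replace(".as_rotvec()),2)",".as_rotvec()),1)")
open('h.py','w').write(t)
E
python3 - <<'E'
from h import *
p=np.array([.165,.629,.223]);Rm=R.from_rotvec([-.402233913,-3.11558932,.003]).as_matrix()
z=Wd([np.sin(.7),0,-np.cos(.7)])
pre=W([40,-118,124])-z*.075
print(pre,W([40,-118,124]),z)
p,Rm=rows(p,Rm,np.array([.43,.2,.25]),lean(20),11,0.0)
p,Rm=rows(p,Rm,pre,lean(40),8,0.0);print(p,R.from_matrix(Rm).as_rotvec())
E
```

```text
[0.5964248  0.01164055 0.18136316] [0.64431334 0.01805577 0.124     ] [ 0.63851388  0.08553624 -0.76484219]
[[0.0,-0.033,-0.032,-0.002,-0.4,-1.8,-2.0],[0.0,-0.032,-0.032,-0.002,-0.3,-1.8,-2.0],[0.0,-0.031,-0.034,-0.001,-0.4,-1.8,-2.0],[0.0,-0.03,-0.035,0.0,-0.4,-1.8,-2.0],[0.0,-0.029,-0.036,0.001,-0.3,-1.8,-2.0],[0.0,-0.027,-0.037,0.001,-0.4,-1.8,-2.1],[0.0,-0.026,-0.038,0.002,-0.4,-1.8,-2.0],[0.0,-0.024,-0.039,0.002,-0.3,-1.8,-2.0],[0.0,-0.023,-0.039,0.003,-0.4,-1.8,-2.0],[0.0,-0.022,-0.041,0.004,-0.3,-1.8,-2.0],[0.0,-0.02,-0.041,0.004,-0.4,-1.8,-2.0]]
[[0.0,-0.013,-0.026,0.014,-0.0,-2.5,0.0],[0.0,-0.013,-0.026,0.015,-0.0,-2.5,0.0],[0.0,-0.013,-0.026,0.015,-0.0,-2.5,0.0],[0.0,-0.011,-0.026,0.015,-0.0,-2.5,0.0],[0.0,-0.011,-0.026,0.017,-0.0,-2.5,0.0],[0.0,-0.01,-0.026,0.016,-0.0,-2.5,0.0],[0.0,-0.009,-0.026,0.017,-0.0,-2.5,0.0],[0.0,-0.009,-0.027,0.018,-0.0,-2.5,0.0]]
[0.5966409  0.01119514 0.18093058] [-0.16271612  2.43822828  0.05889761]
```

```bash
python3 -m handwheel '[[0,-0.033,-0.032,-0.002,-0.4,-1.8,-2],[0,-0.032,-0.032,-0.002,-0.3,-1.8,-2],[0,-0.031,-0.034,-0.001,-0.4,-1.8,-2],[0,-0.03,-0.035,0,-0.4,-1.8,-2],[0,-0.029,-0.036,0.001,-0.3,-1.8,-2],[0,-0.027,-0.037,0.001,-0.4,-1.8,-2.1],[0,-0.026,-0.038,0.002,-0.4,-1.8,-2],[0,-0.024,-0.039,0.002,-0.3,-1.8,-2],[0,-0.023,-0.039,0.003,-0.4,-1.8,-2],[0,-0.022,-0.041,0.004,-0.3,-1.8,-2],[0,-0.02,-0.041,0.004,-0.4,-1.8,-2]]'
python3 -m handwheel '[[0,-0.013,-0.026,0.014,0,-2.5,0],[0,-0.013,-0.026,0.015,0,-2.5,0],[0,-0.013,-0.026,0.015,0,-2.5,0],[0,-0.011,-0.026,0.015,0,-2.5,0],[0,-0.011,-0.026,0.017,0,-2.5,0],[0,-0.01,-0.026,0.016,0,-2.5,0],[0,-0.009,-0.026,0.017,0,-2.5,0],[0,-0.009,-0.027,0.018,0,-2.5,0],[0,0,0,0,0,0,0],[0,0,0,0,0,0,0]]'
cat > st.py <<'E'
from h import *
from bench import ctrl
s=ctrl.get_state();p=s["position"];Rm=R.from_rotvec(s["tool_rot"]).as_matrix()
print("t",s["time"],"p",p.round(4),"F",s["ft_force"].round(1),"grip",round(s["grip_width"],3),s["grip_force"],"q",s["joint_positions"].round(2))
print("chest pos mm",(RC.T@(p-O)*1000).round(1),"z",(RC.T@Rm[:,2]).round(3),"y",(RC.T@Rm[:,1]).round(3))
E
python3 st.py
```

```text
time: 1.48
position: [0.4225, 0.2172, 0.2463]
tool_rot: [-0.166, 2.805, 0.033]
ft_force: [-0.9, 1.1, -0.1]
grip_width: 0.009
grip_force: 0.0
time: 2.72
position: [0.5898, 0.0313, 0.1736]
tool_rot: [-0.144, 2.461, 0.054]
ft_force: [1.1, -0.2, -0.8]
grip_width: 0.003
grip_force: 0.0
t 2.725 p [0.5898 0.0313 0.1736] F [ 1.1 -0.2 -0.8] grip 0.003 0.0 q [-0.27 -0.2   0.17  2.27  0.04  0.39  1.57]
chest pos mm [-12.3 -97.6 173.6] z [ 0.626 -0.008 -0.78 ] y [0.015 1.    0.003]
```

```bash
python3 -m handwheel '[[0,-0.004,-0.012,0,0,0,0],[0,-0.004,-0.01,0.01,0,0,-0.5],[0,-0.002,0,0.02,0,0,0],[0,-0.002,0,0.02,0,0,0],[0,0,0,0,0,0,0]]';python3 st.py
```

```text
time: 3.35
position: [0.6328, 0.0152, 0.1415]
tool_rot: [-0.156, 2.462, 0.051]
ft_force: [-0.8, -0.1, -0.6]
grip_width: 0.004
grip_force: 0.0
t 3.35 p [0.6328 0.0152 0.1415] F [-0.8 -0.1 -0.6] grip 0.004 0.0 q [-0.33 -0.06  0.29  2.22 -0.13  0.31  1.77]
chest pos mm [  28.2 -119.3  141.5] z [ 0.625 -0.007 -0.78 ] y [ 0.007  1.    -0.003]
```

```bash
python3 - <<'E'
from bench import ctrl
import cv2
im,d=ctrl.get_image("scene");cv2.imwrite("pics/a1.png",cv2.resize(im[150:330,220:460],None,fx=3,fy=3))
E
```

```text
(no output)
```

View pics/a1.png

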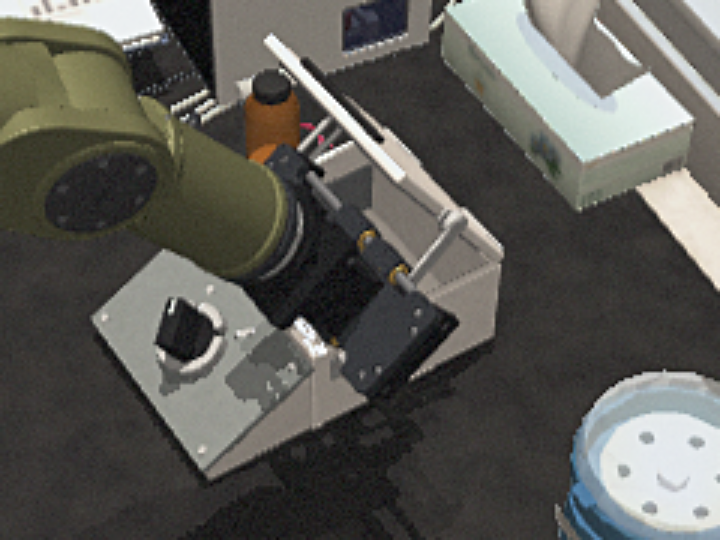

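The scene crop shows the shut gripper (about 420,320 in the crop) just in front of the pad, clear of the lid's edge at (335,110). Next I press.

```bash
python3 -m handwheel '[[0,-0.001,0,0.012,0,0,0],[0,-0.001,0,0.01,0,0,0],[0,-0.001,0,0.01,0,0,0],[0,-0.001,0,0.01,0,0,0]]';python3 st.py;python3 -m handwheel '[[0,0,0,0.004,0,0,0],[0,0,0,0,0,0,0]]';python3 st.py; python3 - <<'E'
from bench import ctrl
import cv2
im,d=ctrl.get_image("top");cv2.imwrite("pics/a2.png",cv2.resize(im[140:320,200:440],None,fx=3,fy=3))
E
```

```text
time: 3.9
position: [0.6601, 0.0178, 0.111]
tool_rot: [-0.155, 2.464, 0.053]
ft_force: [-9.2, -0.4, 2.5]
grip_width: 0.004
grip_force: 4.1
t 3.9 p [0.6601 0.0178 0.111 ] F [-9.2 -0.4  2.5] grip 0.004 4.099159237230197 q [-0.34  0.05  0.31  2.19 -0.3   0.24  1.93]
chest pos mm [  55.6 -120.3  111. ] z [ 0.624 -0.006 -0.782] y [ 0.008  1.    -0.001]
time: 4.15
position: [0.6635, 0.018, 0.1086]
tool_rot: [-0.154, 2.462, 0.052]
ft_force: [-0.5, -0.8, -0.1]
grip_width: 0.005
grip_force: 0.0
t 4.15 p [0.6635 0.018  0.1086] F [-0.5 -0.8 -0.1] grip 0.005 0.0 q [-0.33  0.06  0.3   2.18 -0.32  0.23  1.95]
chest pos mm [  59.  -120.6  108.6] z [ 0.626 -0.007 -0.78 ] y [ 0.009  1.    -0.002]
```

View pics/a2.png

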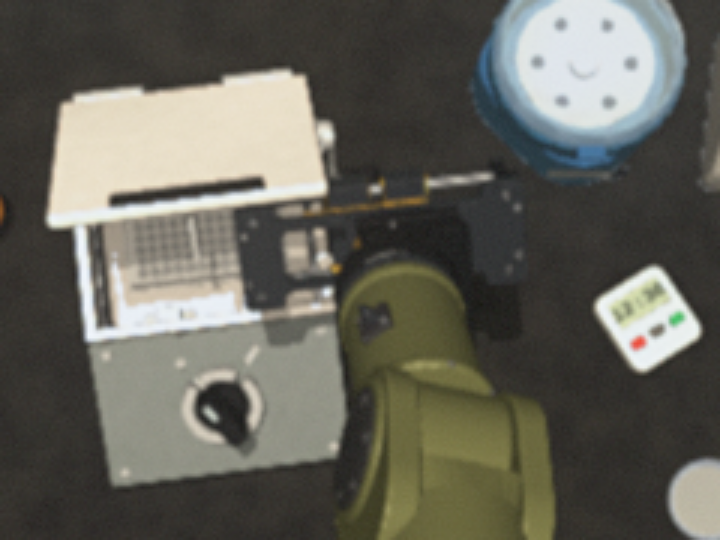

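The top crop shows the lid still up (front rail at about 185,190) and the gripper at the pad on the right. The force spiked and then fell to zero. I'll measure the lid angle and find the pad.

```bash
cat > lid.py <<'E'
from h import *
from bench import ctrl
def lid(n="top"):
    im,d=ctrl.get_image(n);z=dict(ctrl.camera_info(n),im=im,d=d);P=world(z);C=(P-O)@RC*1000
    m=(d>0)&(abs(C[...,1])<80)&(C[...,2]>97)&(C[...,0]>-30)&(C[...,0]<140)&(im.max(-1)>150)
    A=C[m];a=np.degrees(np.arctan2(A[:,2]-90-10,140-A[:,0]))
    q=C[(d>0)&(C[...,1]<-107)&(C[...,1]>-135)&(C[...,2]>40)&(C[...,2]<160)&(im.max(-1)<70)&(C[...,0]>0)&(C[...,0]<160)]
    print(n,"lid n",len(A),"fit slope deg",np.degrees(np.arctan(-np.polyfit(A[:,0],A[:,2],1)[0])).round(1),"front top z",np.percentile(A[:,2],99).round(0),"minx",np.percentile(A[:,0],2).round(0))
    print(" dark right side n",len(q),q.mean(0).round(0) if len(q) else "")
if __name__=="__main__": lid();lid("scene")
E
python3 lid.py
```

```text
top lid n 2903 fit slope deg 45.6 front top z 227.0 minx 23.0
 dark right side n 44 [  58. -122.  125.]
scene lid n 982 fit slope deg 44.6 front top z 229.0 minx 21.0
 dark right side n 6 [  61. -119.  129.]
```

The lid has dropped from 55° to about 46°, so by linkage geometry the knee is at about 1 rad and the stay is broken. Next I retract and plan the lid push.

```bash
python3 -m handwheel '[[0,0,0,-0.03,0,0,0],[0,0,0,-0.045,0,0,0],[0,0,0,-0.045,0,0,0],[0,0,0,-0.03,0,0,0],[0,0,0,0,0,0,0]]'; python3 st.py; python3 - <<'E'
from h import *
from bench import ctrl
s=ctrl.get_state();p=s["position"];Rm=R.from_rotvec(s["tool_rot"]).as_matrix()
p,Rm=rows(p,Rm,W([-15,-80,265]),lean(20),4,0.0)
p,Rm=rows(p,Rm,W([43,0,245]),lean(0),5,0.0)
E
```

```text
time: 4.92
position: [0.5764, 0.004, 0.2249]
tool_rot: [-0.147, 2.453, 0.048]
ft_force: [-0.1, 0.3, -0.5]
grip_width: 0.008
grip_force: 0.0
t 4.925 p [0.5764 0.004  0.2249] F [-0.1  0.3 -0.5] grip 0.008 0.0 q [-0.12 -0.29  0.09  2.24 -0.07  0.52  1.71]
chest pos mm [ -29.2 -122.9  224.9] z [ 0.632 -0.011 -0.775] y [ 0.014  1.    -0.003]
[[0.0,-0.009,0.011,-0.006,-0.1,4.8,-0.2],[0.0,-0.009,0.01,-0.006,-0.2,4.8,-0.1],[0.0,-0.008,0.011,-0.007,-0.1,4.8,-0.2],[0.0,-0.007,0.011,-0.008,-0.2,4.8,-0.1]]
[[0.0,-0.01,0.016,0.008,0.0,4.0,-0.0],[0.0,-0.01,0.016,0.007,0.0,4.0,-0.0],[0.0,-0.01,0.016,0.006,0.0,4.0,-0.0],[0.0,-0.011,0.016,0.006,0.0,4.0,-0.0],[0.0,-0.011,0.016,0.005,0.1,4.0,-0.0]]
```

```bash
python3 -m handwheel '[[0,-0.009,0.011,-0.006,-0.1,4.8,-0.2],[0,-0.009,0.01,-0.006,-0.2,4.8,-0.1],[0,-0.008,0.011,-0.007,-0.1,4.8,-0.2],[0,-0.007,0.011,-0.008,-0.2,4.8,-0.1],[0,-0.01,0.016,0.008,0,4,0],[0,-0.01,0.016,0.007,0,4,0],[0,-0.01,0.016,0.006,0,4,0],[0,-0.011,0.016,0.006,0,4,0],[0,-0.011,0.016,0.005,0.1,4,0],[0,0,0,0,0,0,0]]'; python3 st.py; python3 lid.py
```

```text
time: 6.18
position: [0.6306, 0.1403, 0.2375]
tool_rot: [0.219, -3.124, 0.004]
ft_force: [-0.5, -0.7, -0.4]
grip_width: 0.004
grip_force: 0.0
t 6.175 p [0.6306 0.1403 0.2375] F [-0.5 -0.7 -0.4] grip 0.004 0.0 q [-0.23  0.31 -0.04  1.43  0.01  1.41  1.44]
chest pos mm [ 42.7   5.  237.5] z [-0.01  -0.002 -1.   ] y [-0.007  1.    -0.002]
top lid n 787 fit slope deg 11.4 front top z 655.0 minx -9.0
 dark right side n 87 [  60. -118.  104.]
scene lid n 647 fit slope deg 56.8 front top z 651.0 minx 13.0
 dark right side n 86 [  60. -119.  104.]
```

```bash
python3 - <<'E'
import numpy as np
a=np.radians(np.linspace(46,-2,17));x=140-150*np.cos(a)+10*np.sin(a);z=90+150*np.sin(a)+10*np.cos(a)
print(np.c_[-np.diff(x),-np.diff(z)].round(1).tolist(),x[[0,-1]],z[[0,-1]])
E
python3 -m handwheel '[[0,0,0.005,0.012,0,0,0],[0,0,0,0.01,0,0,0],[0,0,0,0.005,0,0,0],[0,0,0,0.005,0,0,0],[0,0,0,0.003,0,0,0]]'; python3 st.py
```

```text
[[5.9, 5.2], [5.6, 5.5], [5.3, 5.8], [5.0, 6.1], [4.7, 6.3], [4.3, 6.6], [4.0, 6.8], [3.6, 7.0], [3.2, 7.2], [2.9, 7.3], [2.5, 7.5], [2.1, 7.6], [1.7, 7.7], [1.3, 7.8], [0.9, 7.8], [0.5, 7.9]] [ 42.99464243 -10.25761902] [204.84755376  94.75898376]
time: 6.9
position: [0.6294, 0.1426, 0.2058]
tool_rot: [0.214, -3.129, -0.001]
ft_force: [2.8, 0.7, 1.8]
grip_width: 0.006
grip_force: 1.0
t 6.9 p [0.6294 0.1426 0.2058] F [2.8 0.7 1.8] grip 0.006 0.970437089981715 q [-0.23  0.32 -0.05  1.48  0.01  1.34  1.43]
chest pos mm [ 41.8   7.4 205.8] z [-0.005  0.001 -1.   ] y [-0.003  1.     0.001]
```

Contact made where expected. Follow the arc.

```bash
python3 -m handwheel '[[0,0.006,0,0.006,0,0,0],[0,0.0055,0,0.006,0,0,0],[0,0.005,0,0.006,0,0,0],[0,0.005,0,0.006,0,0,0],[0,0.0045,0,0.006,0,0,0],[0,0.0045,0,0.0065,0,0,0]]'; python3 st.py
```

```text
time: 7.65
position: [0.5986, 0.1386, 0.1695]
tool_rot: [0.215, -3.129, -0.001]
ft_force: [4.1, 1.5, 0.3]
grip_width: 0.01
grip_force: 2.3
t 7.65 p [0.5986 0.1386 0.1695] F [4.1 1.5 0.3] grip 0.01 2.260713277037212 q [-0.23  0.28 -0.05  1.61  0.01  1.26  1.43]
chest pos mm [ 10.7   7.6 169.5] z [-0.005  0.001 -1.   ] y [-0.004  1.     0.001]
```

```bash
python3 -m handwheel '[[0,0.0035,0,0.0075,0,0,0],[0,0.003,0,0.0075,0,0,0],[0,0.003,0,0.0075,0,0,0],[0,0.0025,0,0.0075,0,0,0],[0,0.002,0,0.0075,0,0,0],[0,0.002,0,0.0075,0,0,0],[0,0.0015,0,0.0075,0,0,0]]'; python3 st.py
```

```text
time: 8.52
position: [0.5807, 0.1363, 0.1168]
tool_rot: [0.215, -3.128, -0.001]
ft_force: [-0.6, -0.2, 1.9]
grip_width: 0.003
grip_force: 0.6
t 8.525 p [0.5807 0.1363 0.1168] F [-0.6 -0.2  1.9] grip 0.003 0.599088626622688 q [-0.23  0.29 -0.06  1.71  0.02  1.15  1.42]
chest pos mm [ -7.3   7.6 116.8] z [-0.006  0.001 -1.   ] y [-0.004  1.     0.001]
```

```bash
python3 -m handwheel '[[0,0.0005,0,0.006,0,0,0],[0,0.0005,0,0.005,0,0,0],[0,0,0,0.005,0,0,0],[0,0,0,0.003,0,0,0],[0,0,0,0,0,0,0]]'; python3 st.py
```

```text
time: 9.15
position: [0.58, 0.1362, 0.1003]
tool_rot: [0.214, -3.128, -0.001]
ft_force: [-4.4, -2.0, 11.4]
grip_width: 0.003
grip_force: 5.2
t 9.15 p [0.58   0.1362 0.1003] F [-4.4 -2.  11.4] grip 0.003 5.207638260908425 q [-0.23  0.3  -0.06  1.73  0.02  1.12  1.42]
chest pos mm [ -8.1   7.6 100.3] z [-0.006  0.001 -1.   ] y [-0.004  1.     0.001]
```

```bash
python3 -m handwheel '[[0,0,0,0.004,0,0,0],[0,0,0,0.002,0,0,0],[0,0,0,0,0,0,0]]'; python3 st.py; python3 -m handwheel '[[0,0.0,0,-0.01,0,0,0],[0,0.02,0,-0.03,0,0,0],[0,0.04,0,-0.04,0,0,0],[0,0.04,0,-0.03,0,-6,0],[0,0.05,0,-0.02,0,-6,0],[0,0,0,0,0,-6,0],[0,0,0,0,0,0,0]]'; python3 st.py; python3 - <<'E'
from h import *
from bench import ctrl
for n in("top","scene"):
    im,d=ctrl.get_image(n);cv2.imwrite(f"pics/b_{n}.png",cv2.resize(im[140:320,200:440],None,fx=3,fy=3));z=dict(ctrl.camera_info(n),im=im,d=d);np.savez(n+"1.npz",**z);C=(world(z)-O)@RC*1000
    A=C[(d>0)&(abs(C[...,1])<80)&(C[...,0]>0)&(C[...,0]<110)&(C[...,2]>80)&(C[...,2]<140)]
    print(n,len(A),np.polyfit(A[:,0],A[:,2],1),np.median(A[:,2]))
E
```

```text
time: 9.52
position: [0.5801, 0.1361, 0.0997]
tool_rot: [0.214, -3.13, -0.001]
ft_force: [-16.2, -4.2, 36.8]
grip_width: 0.005
grip_force: 18.7
t 9.525 p [0.5801 0.1361 0.0997] F [-16.2  -4.2  36.8] grip 0.005 18.714619874954224 q [-0.23  0.3  -0.06  1.73  0.02  1.12  1.42]
chest pos mm [-7.9  7.6 99.7] z [-0.005  0.001 -1.   ] y [-0.004  1.     0.001]
time: 10.4
position: [0.4436, 0.1196, 0.2076]
tool_rot: [-0.193, 2.85, 0.021]
ft_force: [-0.8, 0.4, 0.8]
grip_width: 0.006
grip_force: 0.0
t 10.4 p [0.4436 0.1196 0.2076] F [-0.8  0.4  0.8] grip 0.006 0.0 q [-0.04 -0.3  -0.28  2.13 -0.03  1.02  1.4 ]
chest pos mm [-145.5    9.3  207.6] z [ 0.282 -0.004 -0.959] y [-0.001  1.    -0.005]
top 3661 [-7.96195809e-04  9.98525211e+01] 99.83895180632362
scene 2345 [1.13125465e-04 1.01549593e+02] 101.5508945598726
```

View pics/b_top.png

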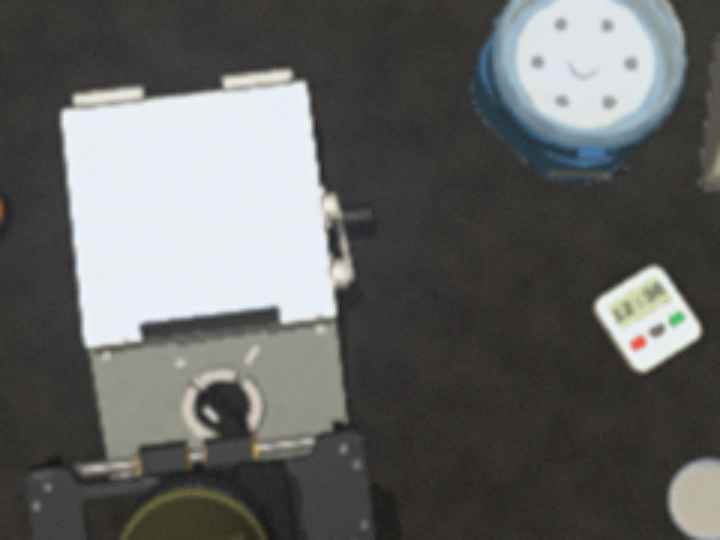

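The top crop shows the lid shut (the plane fit gives level, z about 100 mm), the knob at (222,406) still pointing up-left at the dot, and the bystanders in place. Next I check the knob axis and plan the grasp.

```bash
cat > plan.py <<'E'
from h import *
from bench import ctrl
n=np.array([-.5,0,.866]);u=np.array([.866,0,.5]);l=np.array([0,1,0.])
def K(h): return W(np.array([-80,0,50])+h*n)
def KO(deg): t=np.radians(deg);return ori(-n,-np.sin(t)*u+np.cos(t)*l)
def cur():
    s=ctrl.get_state();return s["position"],R.from_rotvec(s["tool_rot"]).as_matrix()
def err(h,deg):
    p,Rm=cur();print("tool-frame err mm",(Rm.T@(K(h)-p)*1000).round(1),"rot",np.degrees(R.from_matrix(Rm.T@KO(deg)).as_rotvec()).round(1))
E
python3 - <<'E'
from plan import *
for m in("top","scene"):
    z=load(m)
    print(m,"ring",px(z,K(11)),"top",px(z,K(44)),"pointer",px(z,K(44)+Wd(20*(np.cos(.654)*u+np.sin(.654)*l))/1000))
    x,y=px(z,K(11)).astype(int);i=z["im"][y-25:y+25,x-25:x+25]
    r=((i.min(-1)>190)).astype(np.uint8);v,w=np.nonzero(r);print(" white ring px mean",w.mean()+x-25,v.mean()+y-25,len(w))
    ii=z["im"][y-28:y+22,x-25:x+25];v,w=np.nonzero(ii.max(-1)<60);print(" dark mean",w.mean()+x-25,v.mean()+y-28,w.min()+x-25,w.max()+x-25,v.min()+y-28,v.max()+y-28)
p,Rm=cur()
p,Rm=rows(p,Rm,W([-112,0,170]),KO(20),4,.05)
p,Rm=rows(p,Rm,K(62),KO(37.5),4,.05)
E
```

```text
top ring [273.82110377 275.71783404] top [273.96986768 281.76974653] pointer [267.30361799 275.66463041]
 white ring px mean 265.3529411764706 261.47058823529414 17
 dark mean 275.77232142857144 277.125 266 297 268 296
scene ring [282.93411041 263.3756569 ] top [275.90494221 258.29583331] pointer [278.32482961 250.12210275]
 white ring px mean 293.4957264957265 254.11965811965814 117
 dark mean 272.7142857142857 260.51836734693876 257 306 235 284
[[0.05,-0.005,-0.002,0.012,0.6,-3.3,-4.9],[0.05,-0.003,-0.003,0.012,0.5,-3.4,-5.0],[0.05,-0.003,-0.003,0.013,0.5,-3.3,-4.9],[0.05,-0.002,-0.003,0.012,0.6,-3.3,-5.0]]
[[0.05,0.008,0.003,0.015,-0.0,-0.0,-4.4],[0.05,0.007,0.003,0.014,-0.0,-0.0,-4.3],[0.05,0.007,0.004,0.015,-0.0,-0.0,-4.4],[0.05,0.007,0.005,0.014,-0.0,-0.0,-4.4]]
```

View pics/b_scene.png

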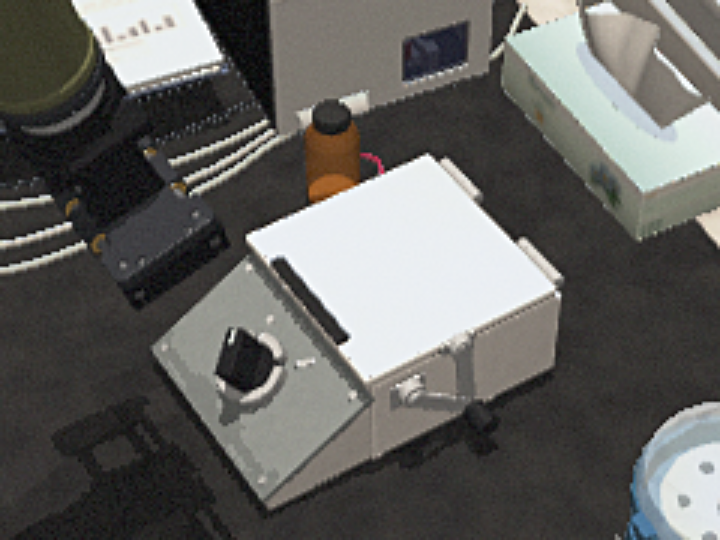

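The scene crop shows the lid flat and shut, the stay folded, and the knob's pointer mark at (232,335). My predicted projection is (235,330), so the knob pose is confirmed.

```bash
python3 -m handwheel '[[0.05,-0.005,-0.002,0.012,0.6,-3.3,-5],[0.05,-0.003,-0.003,0.012,0.5,-3.4,-5],[0.05,-0.003,-0.003,0.013,0.5,-3.3,-5],[0.05,-0.002,-0.003,0.012,0.6,-3.3,-5],[0.05,0.008,0.003,0.006,0,0,-4.4],[0.05,0.007,0.003,0.006,0,0,-4.4],[0.05,0.007,0.004,0.006,0,0,-4.4],[0.05,0.007,0.005,0.006,0,0,-4.4],[0.05,0,0,0,0,0,0]]'; python3 st.py; python3 -c "
from plan import *
err(62,37.5)"
```

```text
time: 11.62
position: [0.476, 0.1186, 0.1267]
tool_rot: [-1.022, 2.437, -0.181]
ft_force: [0.6, -0.4, 0.1]
grip_width: 0.575
grip_force: 0.0
t 11.625 p [0.476  0.1186 0.1267] F [ 0.6 -0.4  0.1] grip 0.575 0.0 q [-0.24 -0.3  -0.13  2.37  0.15  0.57  1.88]
chest pos mm [-113.5    4.   126.7] z [ 0.489 -0.    -0.872] y [-0.535  0.789 -0.301]
tool-frame err mm [ 9.6  2.4 21.3] rot [ 0.4 -0.6  0.4]
```

```bash
python3 -m handwheel '[[0.05,0.005,0.001,0.006,0.4,-0.6,0.4],[0.05,0.005,0.001,0.008,0,0,0],[0.05,0,0,0.007,0,0,0],[0.05,0,0,0,0,0,0]]'; python3 st.py; python3 -c "
from plan import *
err(62,37.5)"
```

```text
time: 12.12
position: [0.4786, 0.1137, 0.1026]
tool_rot: [-1.009, 2.43, -0.182]
ft_force: [0.9, 0.1, 0.0]
grip_width: 0.572
grip_force: 0.0
t 12.125 p [0.4786 0.1137 0.1026] F [0.9 0.1 0. ] grip 0.572 0.0 q [-0.22 -0.26 -0.14  2.41  0.17  0.49  1.86]
chest pos mm [-111.5   -1.2  102.6] z [ 0.499 -0.001 -0.867] y [-0.527  0.793 -0.304]
tool-frame err mm [-1.5  0.3 -0.7] rot [-0.  -0.1 -0. ]
```

```bash
python3 -m handwheel '[[0.05,-0.001,0,0.012,0,0,0],[0.05,0,0,0.012,0,0,0],[0.05,0,0,0.012,0,0,0],[0.05,0,0,0.006,0,0,0],[0.05,0,0,0,0,0,0]]'; python3 st.py; python3 -c "
from plan import *
err(19,37.5)
im,d=ctrl.get_image('scene');cv2.imwrite('pics/c1.png',cv2.resize(im[170:320,220:380],None,fx=4,fy=4))"
```

```text
time: 12.75
position: [0.4999, 0.1173, 0.0665]
tool_rot: [-1.01, 2.43, -0.182]
ft_force: [-0.3, 0.1, 1.0]
grip_width: 0.573
grip_force: 0.0
t 12.75 p [0.4999 0.1173 0.0665] F [-0.3  0.1  1. ] grip 0.573 0.0 q [-0.19 -0.14 -0.17  2.4   0.25  0.38  1.79]
chest pos mm [-90.   -0.4  66.5] z [ 0.499 -0.001 -0.867] y [-0.528  0.793 -0.304]
tool-frame err mm [-0.6  0.1  0.3] rot [ 0.  -0.1  0. ]
```

View pics/c1.png

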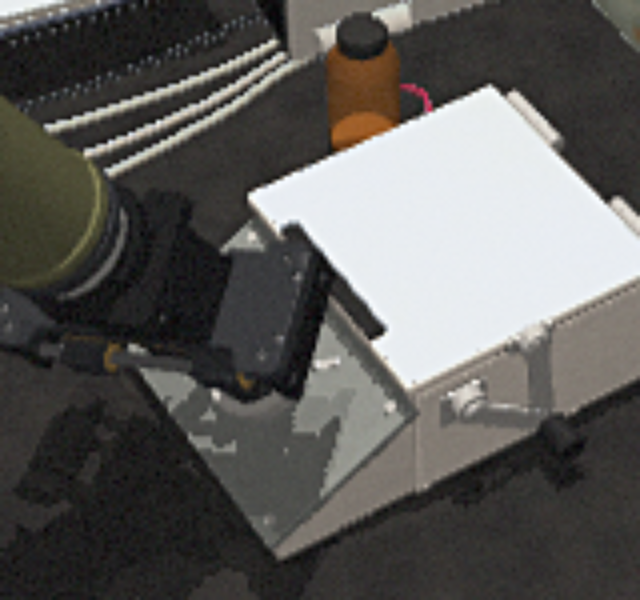

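The gripper now straddles the knob (around 265,380 in the crop), clear of the lid. Close, then pull.

```bash
python3 -m handwheel '[[0,0,0,0,0,0,0],[0,0,0,0,0,0,0],[0,0,0,0,0,0,0],[0,0,0,0,0,0,0]]' 50; python3 st.py; python3 -m handwheel '[[0,0,0,-0.004,0,0,0],[0,0,0,-0.004,0,0,0],[0,0,0,-0.004,0,0,0],[0,0,0,0,0,0,0]]'; python3 st.py; python3 -c "
from plan import *
err(19,37.5)"
```

```text
time: 13.3
position: [0.4998, 0.1177, 0.0674]
tool_rot: [-1.01, 2.428, -0.182]
ft_force: [-10.3, 7.4, 2.6]
grip_width: 0.206
grip_force: 6.2
t 13.3 p [0.4998 0.1177 0.0674] F [-10.3   7.4   2.6] grip 0.206 6.215663105249405 q [-0.19 -0.14 -0.17  2.4   0.25  0.38  1.79]
chest pos mm [-90.   -0.   67.4] z [ 0.5   -0.    -0.866] y [-0.527  0.793 -0.305]
time: 13.8
position: [0.4933, 0.1177, 0.0771]
tool_rot: [-1.011, 2.428, -0.181]
ft_force: [3.3, 5.4, -7.0]
grip_width: 0.177
grip_force: 50.0
t 13.8 p [0.4933 0.1177 0.0771] F [ 3.3  5.4 -7. ] grip 0.177 49.99655770137906 q [-0.2  -0.17 -0.16  2.4   0.22  0.41  1.81]
chest pos mm [-96.5   0.8  77.1] z [ 0.499  0.001 -0.866] y [-0.529  0.792 -0.304]
tool-frame err mm [-0.1 -1.1 12.7] rot [ 0.1 -0.   0.1]
```

```bash
python3 -m handwheel '[[0,0,0,0,0,0,7],[0,0,0,0,0,0,7],[0,0,0,0,0,0,0]]'; python3 st.py; python3 -c "
from plan import *
err(19,37.5)"
```

```text
time: 14.18
position: [0.4931, 0.118, 0.0768]
tool_rot: [-0.705, 2.526, -0.095]
ft_force: [1.3, 7.6, -8.2]
grip_width: 0.178
grip_force: 50.0
t 14.175 p [0.4931 0.118  0.0768] F [ 1.3  7.6 -8.2] grip 0.178 49.99720282154158 q [-0.16 -0.17 -0.2   2.4   0.2   0.41  1.58]
chest pos mm [-96.6   1.1  76.8] z [ 0.499  0.001 -0.867] y [-0.346  0.917 -0.198]
tool-frame err mm [-0.5 -1.4 12.5] rot [  0.1  -0.  -14. ]
```

```bash
python3 -m handwheel '[[0,0,0,0,0,0,9],[0,0,0,0,0,0,9],[0,0,0,0,0,0,9],[0,0,0,0,0,0,9],[0,0,0,0,0,0,9],[0,0,0,0,0,0,8],[0,0,0,0,0,0,8],[0,0,0,0,0,0,0]]'; python3 st.py; python3 -c "
from plan import *
err(19,-37.5)"
```

```text
time: 15.18
position: [0.493, 0.1196, 0.0769]
tool_rot: [0.679, 2.558, 0.275]
ft_force: [0.6, 11.1, -8.6]
grip_width: 0.18
grip_force: 50.0
t 15.175 p [0.493  0.1196 0.0769] F [ 0.6 11.1 -8.6] grip 0.18 49.997092976700515 q [ 0.03 -0.17 -0.38  2.39  0.12  0.4   0.6 ]
chest pos mm [-96.5   2.7  76.9] z [ 0.499  0.003 -0.866] y [0.525 0.794 0.305]
tool-frame err mm [-2.4 -1.7 12.6] rot [ 0.1 -0.1  0.1]
```

```bash
python3 -m handwheel '[[0,-0.001,-0.001,0.004,0,0,0],[0,-0.001,-0.001,0.004,0,0,0],[0,0,0,0.004,0,0,0],[0,0,0,0.001,0,0,0],[0,0,0,0,0,0,0]]'; python3 st.py; python3 -c "
from plan import *
err(19,-37.5)"
```

```text
time: 15.8
position: [0.4992, 0.1203, 0.0669]
tool_rot: [0.673, 2.56, 0.275]
ft_force: [-23.6, 15.1, 16.5]
grip_width: 0.177
grip_force: 50.0
t 15.8 p [0.4992 0.1203 0.0669] F [-23.6  15.1  16.5] grip 0.177 50.007151337340474 q [ 0.05 -0.14 -0.39  2.39  0.15  0.37  0.57]
chest pos mm [-90.3   2.6  66.9] z [ 0.499  0.005 -0.867] y [0.522 0.797 0.305]
tool-frame err mm [-1.9 -1.8  0.8] rot [ 0.2 -0.2  0.3]
```

```bash
python3 -m handwheel '[[0,0,0,-0.001,0,0,0],[0.05,0,0,0,0,0,0],[0.05,0,0,0,0,0,0],[0.05,0,0,0,0,0,0],[0.05,0,0,0,0,0,0]]'; python3 -m handwheel '[[0.05,0,0,-0.012,0,0,0],[0.05,0,0,-0.012,0,0,0],[0.05,0,0,-0.015,0,0,0],[0.05,0,0,-0.015,0,0,0],[0.05,0,0,-0.015,0,0,0],[0.05,0,0,0,0,0,0]]'; python3 st.py; python3 - <<'E'
from plan import *
for m in("top","scene"):
    im,d=ctrl.get_image(m);np.savez(m+"2.npz",d=d,im=im,**ctrl.camera_info(m))
    z=dict(np.load(m+"2.npz"));C=(world(z)-O)@RC*1000;q=C-[-80,0,50];h=q@n;a=q@u;b=q[...,1]
    T=(d>0)&(np.hypot(a,b)<30)&(h>35)&(h<60);print(m,T.sum(),"top h pct",np.percentile(h[T],[10,50,90]).round(1) if T.any() else"","fit",np.c_[a[T],b[T]].mean(0),np.degrees(cv2.fitLine(np.c_[a[T],b[T]].astype(np.float32),cv2.DIST_L2,0,.01,.01)[:2].ravel().tolist() and np.arctan2(*cv2.fitLine(np.c_[a[T],b[T]].astype(np.float32),cv2.DIST_L2,0,.01,.01).ravel()[[1,0]])))
    print(" exp pointer px",px(z,K(44)+Wd(20*(np.cos(.654)*u-np.sin(.654)*l))/1000))
x=np.load("scene2.npz")["im"];cv2.imwrite("pics/d.png",cv2.resize(x[200:320,220:380],None,fx=4,fy=4))
E
```

```text
time: 16.42
position: [0.501, 0.114, 0.0676]
tool_rot: [0.683, 2.555, 0.271]
ft_force: [-0.2, 0.5, 0.5]
grip_width: 0.531
grip_force: 0.0
time: 17.18
position: [0.475, 0.114, 0.1233]
tool_rot: [0.68, 2.559, 0.27]
ft_force: [-0.1, -0.3, -0.6]
grip_width: 0.574
grip_force: 0.0
t 17.175 p [0.475  0.114  0.1233] F [-0.1 -0.3 -0.6] grip 0.574 0.0 q [-0.19 -0.3  -0.17  2.39  0.12  0.55  0.6 ]
chest pos mm [-115.    -0.4  123.3] z [ 0.497  0.    -0.868] y [0.527 0.795 0.302]
top 99 top h pct [38.5 43.1 45.7] fit [ 6.13468323 -4.17649816] -30.396614
 exp pointer px [278.73757337 274.22460008]
scene 108 top h pct [37.5 43.6 46.6] fit [ 5.88574353 -0.75516519] -40.674046
 exp pointer px [283.65226651 256.9709187 ]
```

View pics/d.png

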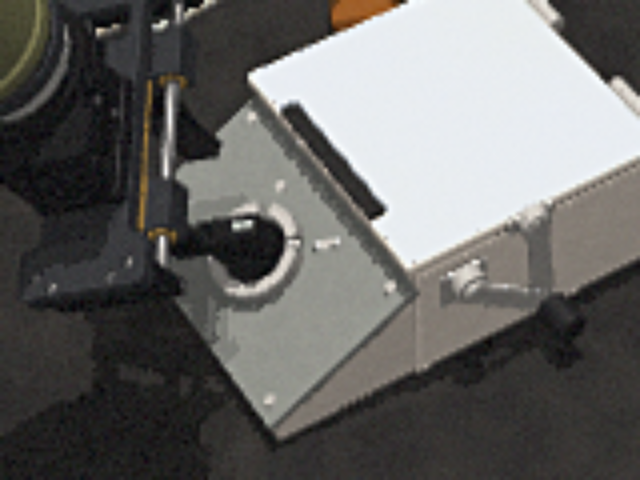

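The crop shows the knob's pointer mark at (242,225), towards the raised bar at (327,243). Its top is at about 43.5 mm, which is home. The lid is shut, the stay is folded and the gripper is clear.

```bash
python3 -c "
from bench import ctrl
print(ctrl.close_job())"
```

```text
the job is handed in; nothing more can be done
None
```

I handed the job in at about 17 s of the 56 s allowed. The last pictures show the stay folded, the lid shut, the knob dropped home at the raised bar and the gripper clear; `close_job()` gave no verdict.

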